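# Close the sewing box with its pin tray and lift off the tray's cover

## Task

The wooden pin tray with its knobbed cover on is the double lid of the open sewing box: carry tray and cover together, holding the tray by its sides, lower them onto the box without dropping them so that the tray's plug sits fully home in the box's mouth, and let go of the tray. Then take the cover by its knob, lift it alone, leaving the tray seated and undisturbed on the box, and finish still holding the cover level in the gripper, at least 10 cm above its place in the tray. The box stays where it stands and the things round about are left alone.

Things in the scene. Friction and masses are not known exactly. Their poses are not given: they have to be found in the camera images.
- sewing_box: open wooden box 94 (its x) x 54 (y) x 50 high, walls 3, mouth 88 x 48, three bobbins fixed on its floor, brass label frame at each short end; loose but heavy, 0.9 kg. Origin: centre of underside, z up; same after a half turn. Stands left or right of the robot's middle, the tray on the other side.
- pin_tray: inner lid: wooden tray 100 (its x) x 60 (y) x 38 high, 0.2 kg, on the table with the cover on. Origin: centre of underside. Plug below: 77x37 to z 5, 82x42 to z 10 (3 mm play in the box mouth); above it straight sides to grip across the 60, 3 mm proud of the box all round. Recess 90x50, ledge for the cover at z 32. Fully home its origin is 40 above the box's, long sides parallel, either way round.
- tray_cover: outer lid: wooden plate 86 (its x) x 46 (y) x 6, 0.09 kg, lies loose in the tray's recess (2 mm play, flush with the rim, axes as the tray's). Origin: centre of underside, z up, nested 32 above the tray's. Dark bar knob in the middle: grip 36 (x) x 12 (y), from z 16 to 34, on a stem 30 x 8. Held by its weight alone, lifts straight out.
- spool: bystander: upright dark thread spool, 33 across, 60 high; origin: centre of its underside
- wax: bystander: round cake of beeswax, 36 across, 12 high; origin: centre of its underside
- weight: bystander: round pattern weight, 45 across, 13 high; origin: centre of its underside
- stick: bystander: upright glue stick, 22 across, 90 high; origin: centre of its underside
Not all that is in view belongs to the job. What is shaped like the tray_cover but green is not meant.

How it is judged (in metres and radians):
On the way:
1. the tray sits fully home on the box with the cover still nested in it, and the tray is let go (horizontal distance between pin_tray and sewing_box below 0.007 m and z of pin_tray in the frame of sewing_box between 0.036 and 0.0425 m and angle between the x axis of pin_tray and the x axis of sewing_box, either way round below 0.15 rad and angle between pin_tray's own z axis and vertical below 0.05 rad and z of tray_cover in the frame of pin_tray below 0.035 m and horizontal distance between tray_cover and pin_tray below 0.006 m and contact force between the fingers and pin_tray below 0.1 N), for 0.2 s.
At the end, for the whole second after the job is handed in: Tray fully home on the box (centres within 7 mm, origin 36 to 42.5 mm above the box's, sides within 0.15 rad, tilt under 0.05), at rest, untouched; cover held still by the fingers, clear of all else, within 0.3 rad of level, its origin over 125 mm above the tray's (nested: 32) (horizontal distance between pin_tray and sewing_box below 0.007 m and z of pin_tray in the frame of sewing_box between 0.036 and 0.0425 m and angle between the x axis of pin_tray and the x axis of sewing_box, either way round below 0.15 rad and angle between pin_tray's own z axis and vertical below 0.05 rad and z of tray_cover in the frame of pin_tray above 0.125 m and angle between tray_cover's own z axis and vertical below 0.3 rad and contact force between the fingers and tray_cover above 0.5 N and contact force between tray_cover and pin_tray below 0.05 N and contact force between tray_cover and sewing_box below 0.05 N and contact force between each of the arm, the fingers and pin_tray below 0.1 N and linear speed of tray_cover below 0.05 m/s and linear speed of pin_tray below 0.02 m/s); the arm keeps its last pose, push and grip.
It fails at once if the cover comes out of the tray while the tray is not seated on the box (z of tray_cover in the frame of pin_tray above 0.045 m and not (horizontal distance between pin_tray and sewing_box below 0.007 m and z of pin_tray in the frame of sewing_box between 0.036 and 0.0425 m and angle between the x axis of pin_tray and the x axis of sewing_box, either way round below 0.15 rad and angle between pin_tray's own z axis and vertical below 0.05 rad)).
It fails at once if the tray is dropped (falls faster than 0.5 m/s out of the fingers) (linear speed of pin_tray above 0.5 m/s and contact force between the fingers and pin_tray below 0.1 N).
It fails at once if the box is shifted by more than 30 mm or tipped (distance of sewing_box from where it was at the start of the episode above 0.03 m or angle between sewing_box's own z axis and vertical above 0.3 rad).
It fails at once if a bystander is moved by more than 40 mm (distance of any of spool, wax, weight, stick from where it was at the start of the episode above 0.04 m).
It also fails if it takes over 54 s, if anything falls off the work surface, if the arm or the gripper's body presses on something with over 40 N, if the wrist force passes 120 N, or if a joint passes its speed limit or range.

## Robot

A 6-joint arm with a two-finger parallel gripper is mounted at the origin on a cart in front of the work surface, level with it; the furniture and walls round the work are solid. World frame = base frame: x ahead of the robot, y to its left, z up, the work surface at z = 0. Lengths are in m, angles in degrees, forces in N, time in s.
With the tool pointing down it reaches from about 0.3 to 0.75 m from the base axis. Payload 8.5 kg.
Tool frame: the origin (TCP) lies at the very end of the fingers, on their centre line; the grasp point (between the pads) lies 19 mm behind it; z points along the fingers, y is the line along which they close (so a half turn about z gives the same grasp; the last joint's range is limited). The gripper opens to 85 mm and grips with 20 to 120 N. Pads are 22 mm wide; open, the fingers measure 114 mm over their backs; the gripper's body (76 mm by 85 mm) begins 54 mm behind the grasp point. The pads swing forward as they close: fully open they stand 13 mm farther back than shut.
Start: joints at [54.528, 21.807, 74.336, -0, 83.858, -12.336], TCP at [0.216, 0.506, 0.231] pointing down, gripper open.
Joint ranges: [-178.18, 178.18], [-50.72, 133.34], [12.68, 142.11], [-81.47, 261.47], [9.98, 163.14], [-165.26, 165.26]. Speed limits (degrees/s): [136.94, 136.94, 180, 180, 180, 180].

## Interface

Orientations are given as a 3x3 rotation matrix whose columns are the frame's x, y, z axes.
In Python, from rig import observe, cams, ticket gives the robot as it stands.
- The arm moves only by the tool move_arm, never from a script. Its arguments are lists of equal length, an entry for each row: "jaw": the finger opening in cm, from 0 to 8.54; "dp": the shift along the tool's x, y, z in cm, a list of three; "turn": the turn, a rotation vector about the tool's x, y, z in rad, a list of three. In form: {"jaw": [jaw, ...], "dp": [[tx, ty, tz], ...], "turn": [[wx, wy, wz], ...]}. A call has 1 to 12 rows; each row shifts and turns the commanded pose from where the row before left it, along the tool's axes as they then stand; what a row does not reach is not made up. A row lasts 1/12 s, in which the tool goes at most 41.7 mm and 7.16 degrees, less where a joint would pass 70% of its speed; a pose out of reach is approached as far as the arm can. A call is refused whole if a number of a shift passes 4.17 or a number of a turn 0.125, either way. A call with a gripper value outside its range is refused whole. The fingers move at their own pace and stop on an object; "force" is the grip in N (left out, the last holds). Time passes only in rows, so rows that do not move let the fingers close. It gives the time, the measured TCP pose, the force, the opening and the grip force at its end, in the units of the state.
- observe(): the state, without advancing time (a new reading comes with each control period).
- cams.get_image(name): name is "scene" or "top" or "wrist"; returns (picture, depth): 384x512x3 uint8, red, green, blue; 384x512 float32, m along the optical axis (not along the pixel's ray), 0 where there is no reading.
- cams.calibration(name): a dict with "vertical_fov" (degrees; the focal length in pixels is half the picture's height over the tangent of half this angle, whatever the lens; pixels are square), "cx", "cy" (the principal point, pixels), "view" (4x4, takes a point from world to camera coordinates); the wrist camera has in their place "tool_from_camera" (4x4, takes a point from camera to tool coordinates, whose origin is the TCP and whose axes are the flange's). Camera axes: x right, y up, looking along -z (the intrinsics and any distortion apply to the point x, -y, -z); pixel columns grow to the right and rows downward; lengths in m; the calibration is good to about 2 mm. A picture is of the moment at which its call begins: read the wrist's pose just before it. calibration takes no time and is no camera call.
- ticket.close_job(): hands the job in; it is judged then, once.
Trained networks look in the newest picture that a camera, given by its name, has taken for a name from the list of things; names that differ only in an ending like _2 or _b are one class to them, and where a whole thing is asked for, a point or a joint stands for the part that bears it (a point fixed in the world has none). Each returns a list of dicts, best first, with "p" (0 to 1); they miss things now and then, are a little off and sometimes report something else, mostly with a low value. They report only what shows in the picture. A call takes as long as a camera call. They do not tell look-alikes from the thing itself.
- cams.spot_in(camera, query): "box" ([centre column, centre row, width, height] as shares, 0 to 1, of the picture: columns of its width, rows of its height, round what is visible of it).
- cams.outline_of(camera, query): "mask" (384x512 bool, what is visible of it) and "box" ([centre column, centre row, width, height] as shares, 0 to 1, of the picture: columns of its width, rows of its height, round what is visible of it).
- cams.mark_of(camera, query): "location" ([column, row] as shares, 0 to 1, of the picture: columns of its width, rows of its height: a listed point, or the origin of a listed thing).
The state is a dict: "time_s": time; "q": joint angles; "qvel": joint speeds; "joint_efforts": joint torques, N m; "position": TCP position; "tool_rot": TCP orientation; "ft_force": force on the tool from outside, world axes, zero at the start; "wrist_torque": the same for the moment, N m; "grip_width": finger opening in m; "gripper_force": force on a finger pad.
Only numpy, scipy, OpenCV 4.12 (cv2) and the standard library are available. Lean on these libraries where they do the work, as an engineer would, in place of code of your own. Each camera call takes 0.05 s, during which the arm holds its last target. There are 200 camera calls.

## Working session

There is one attempt and no reset: what is moved stays moved. The work goes in short steps, Python scripts to look and compute and a tool call to move; the robot and the scene stay as the last step left them, time stands still between calls to the robot, and variables do not carry over. Pictures are saved under pics/ and viewed, at most 10 in all, crops included, and the job is handed in when it is done.

Besides the shell and the picture viewer there is one more tool, called by a JSON object that holds its "fn" and its "kwargs", one argument or row to a line. move_arm: Moves the arm, as the interface text tells. Its arguments: {"type":"object","properties":{"jaw":{"type":"array","items":{"type":"number"}},"dp":{"type":"array","items":{"type":"array","items":{"type":"number"}}},"turn":{"type":"array","items":{"type":"array","items":{"type":"number"}}},"force":{"type":"number"}},"required":["jaw","dp","turn"]}

```bash
ls; mkdir -p pics; cat > h.py <<'E'
import numpy as np, cv2
from rig import observe, cams, ticket
def cloud(name):
    """image, world points HxWx3 (nan where no depth)"""
    o=observe(); im,d=cams.get_image(name); c=cams.calibration(name)
    H,W=d.shape; f=H/2/np.tan(np.radians(c["vertical_fov"])/2)
    u,v=np.meshgrid(np.arange(W),np.arange(H))
    P=np.stack([(u-c["cx"])/f*d,-(v-c["cy"])/f*d,-d,np.ones_like(d)],-1)
    if name=="wrist":
        T=np.eye(4);T[:3,:3]=o["tool_rot"];T[:3,3]=o["position"];M=T@c["tool_from_camera"]
    else: M=np.linalg.inv(c["view"])
    X=(P@M.T)[...,:3]; X[d<=0]=np.nan
    return im,X
def save(n,im): cv2.imwrite("pics/"+n+".png",im[...,::-1])
E
python3 - <<'E'
from h import *
for n in("top","scene"):
    im,X=cloud(n); np.save(n+".npy",X); save(n,im)
    c=cams.calibration(n); print({k:v for k,v in c.items() if k!="view"})
    print(np.linalg.inv(c["view"]).round(3)[:3])
    for q in("sewing_box","pin_tray","tray_cover","spool","wax","weight","stick"):
        for r in cams.outline_of(n,q)[:2]:
            m=r["mask"]; print(n,q,round(r["p"],2),(np.array(r["box"])*[512,384,512,384]).round(),np.nanmedian(X[m],0).round(3),np.nanmax(X[m][:,2]).round(3))
print(observe())
E
```

```text
pics
{'vertical_fov': 49.64878219839793, 'cx': 251.85099744219576, 'cy': 191.99409724407116}
[[-0.027  0.993 -0.119  0.509]
 [-1.    -0.026  0.012  0.019]
 [ 0.009  0.119  0.993  1.024]]
top sewing_box 0.87 [162. 247.  36.  42.] [0.506 0.226 0.015] 0.053
top sewing_box 0.43 [257. 208.  14.  16.] [0.589 0.001 0.059] 0.063
top pin_tray 0.91 [338. 233.  26.  43.] [ 0.524 -0.182  0.035] 0.042
top tray_cover 0.78 [341. 230.  25.  34.] [ 0.53  -0.198  0.037] 0.068
top tray_cover 0.64 [295. 194.  36.  26.] [ 0.624 -0.097  0.005] 0.036
top spool 0.58 [257. 210.  19.  17.] [0.589 0.001 0.059] 0.063
top wax 0.45 [255. 260.  15.  16.] [0.467 0.002 0.01 ] 0.014
top weight 0.51 [318. 148.  16.  14.] [ 0.741 -0.16   0.01 ] 0.015
top stick 0.62 [267. 153.  11.  15.] [ 0.719 -0.027  0.075] 0.093
{'vertical_fov': 52.26707886787909, 'cx': 255.3862519813465, 'cy': 191.22848121471884}
[[ 0.589  0.599 -0.543  0.139]
 [-0.808  0.45  -0.38  -0.304]
 [ 0.016  0.662  0.749  0.681]]
scene sewing_box 0.71 [160. 184.  50.  48.] [0.503 0.214 0.027] 0.053
scene pin_tray 0.61 [329. 275.  59.  57.] [ 0.5   -0.212  
[... 600 characters left out ...]
8.38590930e+01, -1.23340772e+01]), 'qvel': array([-0.02222895,  0.00260382, -0.01172362,  0.10011261, -0.00092707,
        0.03728751]), 'joint_efforts': array([-5.08343110e-04, -4.48281419e+01, -2.31461763e+01, -1.07464334e-04,
        4.29254997e-04, -1.18583927e-06]), 'position': array([0.21610592, 0.50573575, 0.23132488]), 'tool_rot': array([[-9.19552410e-01,  3.92967385e-01, -5.90955821e-06],
       [ 3.92967385e-01,  9.19552409e-01, -2.41434597e-05],
       [-4.05344374e-06, -2.45234402e-05, -1.00000000e+00]]), 'ft_force': array([ 0.1132699 , -0.00430635,  0.68776474]), 'wrist_torque': array([0.0130638 , 0.00912348, 0.02295242]), 'gripper_force': 0.0, 'grip_width': 0.08540770353314156}
```

```bash
cat >> h.py <<'E'
def rect(X,c,r,z0,z1):
    """min-area rectangle of points near c in a z band"""
    m=(np.hypot(X[...,0]-c[0],X[...,1]-c[1])<r)&(X[...,2]>z0)&(X[...,2]<z1)
    p=X[m][:,:2]; (cx,cy),(w,h),a=cv2.minAreaRect((p*1000).astype(np.float32))
    if w<h: w,h,a=h,w,a+90
    a=(a+90)%180-90
    return dict(c=(round(cx,1),round(cy,1)),w=round(w,1),h=round(h,1),yaw=round(a,1),n=int(m.sum()),zmed=np.median(X[m][:,2]).round(4))
E
python3 - <<'E'
from h import *
for n in("top","scene"):
    X=np.load(n+".npy")
    print(n,"box",rect(X,(.503,.222),.075,.042,.06))
    print(n,"tray",rect(X,(.52,-.2),.075,.03,.046)); print(n,"knob",rect(X,(.52,-.2),.075,.055,.08))
im=cv2.imread("pics/top.png")[130:290,120:380]
cv2.imwrite("pics/topc.png",cv2.resize(im,None,fx=3,fy=3,interpolation=cv2.INTER_CUBIC))
E
```

```text
top box {'c': (507.2, 221.8), 'w': 93.9, 'h': 54.6, 'yaw': -18.7, 'n': 200, 'zmed': np.float64(0.0485)}
top tray {'c': (530.3, -199.9), 'w': 97.3, 'h': 60.7, 'yaw': -1.3, 'n': 957, 'zmed': np.float64(0.0365)}
top knob {'c': (530.3, -199.6), 'w': 32.5, 'h': 12.5, 'yaw': -4.2, 'n': 87, 'zmed': np.float64(0.0639)}
scene box {'c': (503.3, 218.0), 'w': 94.4, 'h': 58.9, 'yaw': -18.8, 'n': 318, 'zmed': np.float64(0.0477)}
scene tray {'c': (526.5, -204.0), 'w': 101.8, 'h': 60.3, 'yaw': -1.0, 'n': 1443, 'zmed': np.float64(0.0374)}
scene knob {'c': (525.7, -204.1), 'w': 35.1, 'h': 12.0, 'yaw': 0.2, 'n': 137, 'zmed': np.float64(0.0649)}
```

View pics/topc.png

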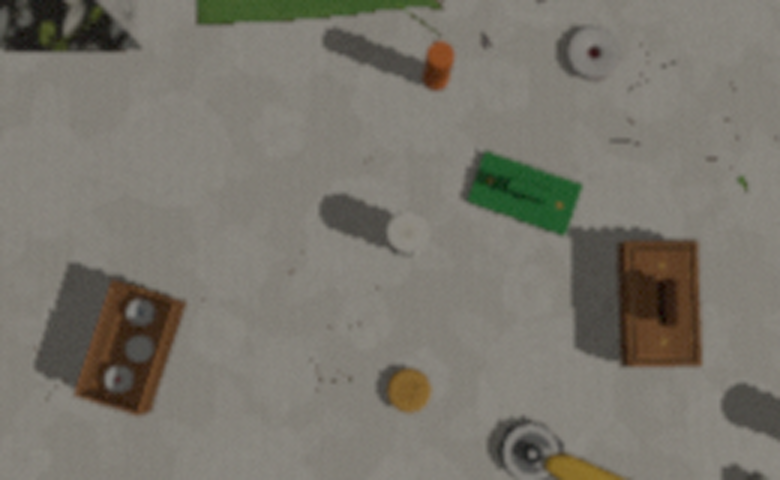

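The crop shows the box at (130,345), the tray with its dark knob at (660,303), the green decoy at (525,190), and an unlisted item with a yellow handle at (540,450). I'll check for tall obstacles.

```bash
python3 - <<'E'
from h import *
for n in("top","scene"):
    X=np.load(n+".npy"); p=X[np.isfinite(X[...,2])]
    for z0,z1 in((.02,.1),(.1,.2),(.2,.6)):
        q=p[(p[:,2]>z0)&(p[:,2]<z1)&(p[:,0]>.1)&(p[:,0]<1.0)&(abs(p[:,1])<.7)]
        k=(q[:,:2]/.04).round().astype(int); u,c=np.unique(k,axis=0,return_counts=True)
        print(n,z0,[(round(a*.04,2),round(b*.04,2),int(m)) for (a,b),m in zip(u,c) if m>12][:60])
o=observe();R=o["tool_rot"]
t=np.array([.528,-.202,.2]);print("tool dp cm",(R.T@(t-o["position"])*100).round(2))
E
```

```text
top 0.02 [(np.float64(0.24), np.float64(0.52), 37), (np.float64(0.28), np.float64(0.44), 109), (np.float64(0.28), np.float64(0.48), 275), (np.float64(0.28), np.float64(0.52), 277), (np.float64(0.28), np.float64(0.56), 195), (np.float64(0.32), np.float64(0.24), 86), (np.float64(0.32), np.float64(0.44), 214), (np.float64(0.36), np.float64(-0.2), 54), (np.float64(0.36), np.float64(-0.16), 21), (np.float64(0.36), np.float64(0.0), 94), (np.float64(0.36), np.float64(0.08), 16), (np.float64(0.36), np.float64(0.24), 85), (np.float64(0.36), np.float64(0.28), 178), (np.float64(0.36), np.float64(0.44), 286), (np.float64(0.4), np.float64(-0.36), 14), (np.float64(0.4), np.float64(-0.32), 88), (np.float64(0.4), np.float64(-0.28), 20), (np.float64(0.4), np.float64(-0.16), 34), (np.float64(0.4), np.float64(-0.12), 26), (np.float64(0.4), np.float64(0.44), 277), (np.float64(0.44), np.float64(-0.36), 17), (np.float64(0.44), np.float64(-0.32), 153), (np.float64(0.44), np.float64(0.2), 14), (np.float64(0.44), np.float64(0.44), 273), (np.float64(0.48), np.float64(-0.24), 36), (np.float64(0.48), np.float64
[... 5241 characters left out ...]
float64(0.44), 361), (np.float64(0.36), np.float64(0.48), 238), (np.float64(0.36), np.float64(0.52), 164), (np.float64(0.36), np.float64(0.56), 43), (np.float64(0.4), np.float64(0.4), 28), (np.float64(0.4), np.float64(0.44), 357), (np.float64(0.4), np.float64(0.48), 217), (np.float64(0.4), np.float64(0.52), 200), (np.float64(0.4), np.float64(0.56), 194), (np.float64(0.4), np.float64(0.6), 109), (np.float64(0.44), np.float64(0.44), 331), (np.float64(0.44), np.float64(0.48), 196), (np.float64(0.44), np.float64(0.52), 171), (np.float64(0.44), np.float64(0.56), 154), (np.float64(0.44), np.float64(0.6), 136), (np.float64(0.44), np.float64(0.64), 73)]
scene 0.2 []
tool dp cm [-56.49 -52.82   3.13]
```

View pics/scene.png

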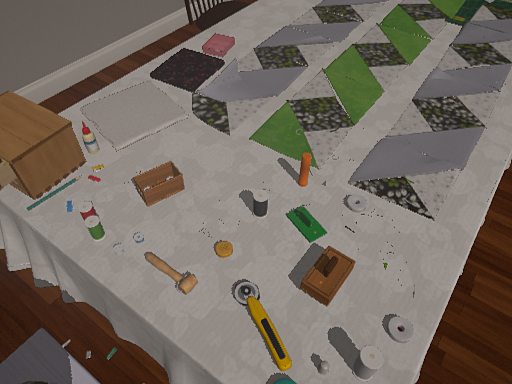

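The scene view shows the box at (160,184), the tray with knob at (329,275) and the green decoy at (307,224). A cabinet stands at the far left. Now I'll go above the tray.

{"fn": "move_arm", "kwargs": {
  "jaw": [8.5,8.5,8.5,8.5,8.5,8.5,8.5,8.5,8.5,8.5,8.5,8.5],
  "dp": [
    [-2.8,-2.6,-1],
    [-2.8,-2.6,-1],
    [-2.8,-2.6,-1],
    [-2.8,-2.6,0],
    [-2.8,-2.6,0],
    [-2.8,-2.6,0],
    [-2.8,-2.6,0],
    [-2.8,-2.6,0],
    [-2.8,-2.6,0],
    [-2.8,-2.6,0],
    [-2.8,-2.6,0],
    [-2.8,-2.6,0]
  ],
  "turn": [
    [0,0,0],
    [0,0,0],
    [0,0,0],
    [0,0,0],
    [0,0,0],
    [0,0,0],
    [0,0,0],
    [0,0,0],
    [0,0,0],
    [0,0,0],
    [0,0,0],
    [0,0,0]
  ]
}}

```text
time_s: 1.8
position: [0.4028, 0.085, 0.2616]
tool_rot: [[-0.92, 0.393, 0.001], [0.393, 0.92, 0.0], [-0.001, 0.0, -1.0]]
ft_force: [0.5, 0.3, -0.6]
grip_width: 0.0848
gripper_force: 0.0
```

{"fn": "move_arm", "kwargs": {
  "jaw": [8.5,8.5,8.5,8.5,8.5,8.5,8.5,8.5,8.5,8.5,8.5,8.5],
  "dp": [
    [-2.8,-2.6,0.7],
    [-2.8,-2.6,0.7],
    [-2.8,-2.6,0.7],
    [-2.8,-2.6,0.7],
    [-2.8,-2.6,0.7],
    [-2.8,-2.6,0.7],
    [-2.8,-2.6,0.7],
    [0,0,0.7],
    [0,0,0],
    [0,0,0],
    [0,0,0],
    [0,0,0]
  ],
  "turn": [
    [0,0,0],
    [0,0,0],
    [0,0,0],
    [0,0,0],
    [0,0,0],
    [0,0,0],
    [0,0,0],
    [0,0,-0.095],
    [0,0,-0.095],
    [0,0,-0.095],
    [0,0,-0.1],
    [0,0,0]
  ]
}}

```text
time_s: 2.8
position: [0.5112, -0.1576, 0.2053]
tool_rot: [[-1.0, 0.015, -0.0], [0.015, 1.0, 0.0], [0.0, 0.0, -1.0]]
ft_force: [-0.1, -0.3, 0.9]
grip_width: 0.0849
gripper_force: 0.0
```

```bash
cat >> h.py <<'E'
def goto(t,yaw_y=None):
    """tool-axis shift (cm) to world t, and turn about tool z (rad) to bring tool y to yaw_y deg"""
    o=observe();R=o["tool_rot"];y=np.degrees(np.arctan2(R[1,1],R[0,1]))
    print("pos",o["position"].round(4),"yaw_y",y.round(2),"tilt",np.degrees(np.arccos(-R[2,2])).round(2),"t",o["time_s"],"grip",round(o["grip_width"],4))
    print("dp",(R.T@(np.array(t)-o["position"])*100).round(2),"turn", None if yaw_y is None else -np.radians(yaw_y-y).round(4))
E
python3 - <<'E'
from h import *
im,X=cloud("wrist"); save("w1",im)
print(rect(X,(.528,-.202),.075,.03,.046),rect(X,(.528,-.202),.075,.055,.08))
goto((.528,-.202,.1),89)
E
```

```text
{'c': (528.8, -202.3), 'w': 100.4, 'h': 60.1, 'yaw': -1.2, 'n': 4188, 'zmed': np.float64(0.0384)} {'c': (527.6, -202.2), 'w': 34.6, 'h': 12.2, 'yaw': -1.0, 'n': 420, 'zmed': np.float64(0.066)}
pos [ 0.5112 -0.1576  0.2053] yaw_y 88.82 tilt 0.0 t 2.85 grip 0.0847
dp [-1.77 -4.41 10.53] turn -0.0032
```

View pics/w1.png

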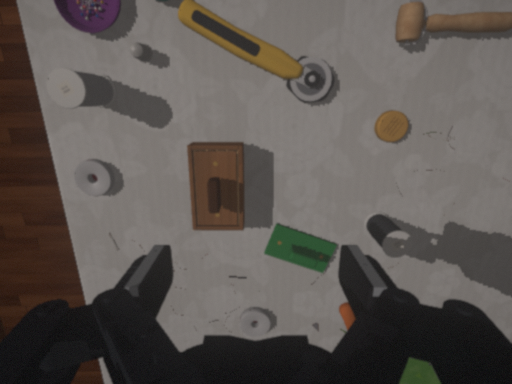

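The wrist view shows the tray at (216,186) with its sides parallel to the picture axes and nothing near the finger paths. The green decoy at (300,247) is clear. Descending to grip.

{"fn": "move_arm", "kwargs": {
  "jaw": [8.5,8.5,8.5,8.5,8.5,8.5,8.5,8.5,8.5,8.5],
  "dp": [
    [-0.88,-2.23,2],
    [-0.88,-2.23,2],
    [0,0,3],
    [0,0,3],
    [0,0,3],
    [0,0,3],
    [0,0,1.5],
    [0,0,1],
    [0,0,0],
    [0,0,0]
  ],
  "turn": [
    [0,0,0],
    [0,0,0],
    [0,0,0],
    [0,0,0],
    [0,0,0],
    [0,0,0],
    [0,0,0],
    [0,0,0],
    [0,0,0],
    [0,0,0]
  ]
}}

```text
time_s: 3.68
position: [0.5283, -0.2026, 0.0208]
tool_rot: [[-1.0, 0.02, 0.001], [0.02, 1.0, -0.0], [-0.001, -0.0, -1.0]]
ft_force: [0.0, 0.7, -0.4]
grip_width: 0.0849
gripper_force: 0.0
```

```bash
python3 - <<'E'
from h import *
goto((.5285,-.2023,.008),88.9)
im,X=cloud("scene"); save("s2",cv2.resize(im[200:340,230:430],None,fx=4,fy=4,interpolation=cv2.INTER_CUBIC))
E
```

```text
pos [ 0.5283 -0.2026  0.0208] yaw_y 88.85 tilt 0.04 t 3.6833 grip 0.0849
dp [-0.02  0.03  1.28] turn -0.0009
```

View pics/s2.png

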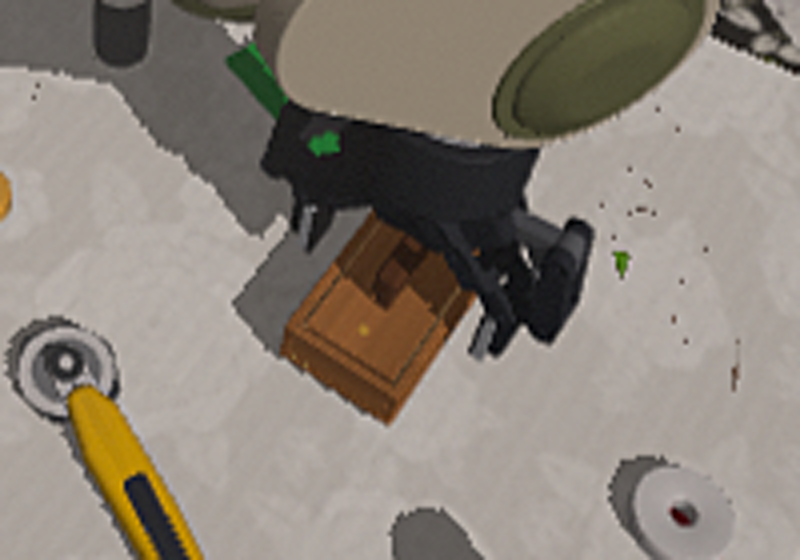

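Both fingers straddle the tray (pads at (310,225) and (485,335)). Lowering the last bit and closing.

{"fn": "move_arm", "kwargs": {
  "jaw": [8.5,8.5,5.5,5.5,5.5,5.5,5.5,5.5,5.5,5.5],
  "dp": [
    [0,0,0.8],
    [0,0,0.45],
    [0,0,0],
    [0,0,0],
    [0,0,0],
    [0,0,0],
    [0,0,0],
    [0,0,0],
    [0,0,0],
    [0,0,0]
  ],
  "turn": [
    [0,0,0],
    [0,0,0],
    [0,0,0],
    [0,0,0],
    [0,0,0],
    [0,0,0],
    [0,0,0],
    [0,0,0],
    [0,0,0],
    [0,0,0]
  ],
  "force": 60
}}

```text
time_s: 4.57
position: [0.5281, -0.2025, 0.0083]
tool_rot: [[-1.0, 0.019, 0.001], [0.019, 1.0, -0.0], [-0.001, -0.0, -1.0]]
ft_force: [-1.6, 2.0, 5.2]
grip_width: 0.0588
gripper_force: 66.5
```

{"fn": "move_arm", "kwargs": {
  "jaw": [5.5,5.5,5.5,5.5,5.5,5.5,5.5,5.5,5.5,5.5,5.5,5.5],
  "dp": [
    [0,0,-0.3],
    [0,0,-0.6],
    [0,0,-1],
    [0,0,-1.5],
    [0,0,-2],
    [0,0,-2],
    [0,0,-2],
    [0,0,-2],
    [0,0,-1.5],
    [0,0,-0.8],
    [0,0,-0.3],
    [0,0,0]
  ],
  "turn": [
    [0,0,0],
    [0,0,0],
    [0,0,0],
    [0,0,0],
    [0,0,0],
    [0,0,0],
    [0,0,0],
    [0,0,0],
    [0,0,0],
    [0,0,0],
    [0,0,0],
    [0,0,0]
  ]
}}

```text
time_s: 5.57
position: [0.5279, -0.2024, 0.1482]
tool_rot: [[-1.0, 0.019, 0.0], [0.019, 1.0, -0.0], [-0.0, -0.0, -1.0]]
ft_force: [0.6, -0.6, -3.4]
grip_width: 0.0593
gripper_force: 65.7
```

```bash
python3 - <<'E'
from h import *
goto((.505,.220,.15),71.3)
im,X=cloud("wrist"); save("w3",im)
p=observe()["position"]
print(rect(X,p[:2],.09,p[2]+.018,p[2]+.042),rect(X,p[:2],.075,p[2]+.045,p[2]+.07))
E
```

```text
pos [ 0.5279 -0.2024  0.1482] yaw_y 88.92 tilt 0.03 t 5.5667 grip 0.0593
dp [ 3.08 42.19 -0.2 ] turn 0.3076
{'c': (521.5, -202.9), 'w': 87.3, 'h': 86.4, 'yaw': -1.1, 'n': 22385, 'zmed': np.float64(0.1783)} {'c': (525.0, -202.8), 'w': 127.4, 'h': 31.7, 'yaw': 89.1, 'n': 13688, 'zmed': np.float64(0.2073)}
```

View pics/w3.png

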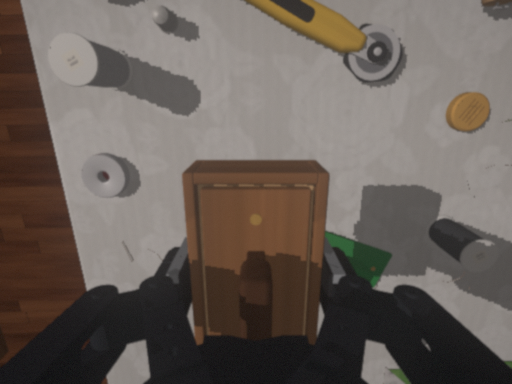

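Tray held level with the cover nested (tray rim spans columns 186–328). Carrying to above the box.

{"fn": "move_arm", "kwargs": {
  "jaw": [5.5,5.5,5.5,5.5,5.5,5.5,5.5,5.5,5.5,5.5],
  "dp": [
    [0.1,0.8,0],
    [0.2,1.8,0],
    [0.3,2.8,0],
    [0.3,3.5,0],
    [0.3,3.5,0],
    [0.3,3.5,0],
    [0.3,3.5,0],
    [0.3,3.5,0],
    [0.3,3.5,0],
    [0.3,3.5,0]
  ],
  "turn": [
    [0,0,0],
    [0,0,0],
    [0,0,0],
    [0,0,0],
    [0,0,0],
    [0,0,0],
    [0,0,0],
    [0,0,0],
    [0,0,0],
    [0,0,0]
  ]
}}

```text
time_s: 6.45
position: [0.5054, 0.0991, 0.147]
tool_rot: [[-1.0, 0.019, -0.002], [0.019, 1.0, 0.0], [0.002, 0.0, -1.0]]
ft_force: [1.4, 0.0, -4.0]
grip_width: 0.0592
gripper_force: 65.7
```

{"fn": "move_arm", "kwargs": {
  "jaw": [5.5,5.5,5.5,5.5,5.5,5.5,5.5,5.5,5.5,5.5,5.5,5.5],
  "dp": [
    [0.3,3.5,0],
    [0.1,3.0,0],
    [0,2.5,0],
    [0,1.7,0],
    [0,1.0,0],
    [0,0.5,0],
    [0,0,0],
    [0,0,0],
    [0,0,0],
    [0,0,0],
    [0,0,0],
    [0,0,0]
  ],
  "turn": [
    [0,0,0],
    [0,0,0],
    [0,0,0],
    [0,0,0],
    [0,0,0.02],
    [0,0,0.04],
    [0,0,0.07],
    [0,0,0.08],
    [0,0,0.06],
    [0,0,0.038],
    [0,0,0],
    [0,0,0]
  ]
}}

```text
time_s: 7.45
position: [0.5044, 0.2192, 0.1471]
tool_rot: [[-0.948, 0.32, -0.002], [0.32, 0.948, -0.0], [0.001, -0.001, -1.0]]
ft_force: [0.9, 0.1, -3.8]
grip_width: 0.0593
gripper_force: 65.7
```

```bash
python3 - <<'E'
from h import *
goto((.505,.220,.15),71.3)
im,X=cloud("wrist"); np.save("w4.npy",X); save("w4",im)
print(rect(X,(.505,.22),.075,.042,.058))
p=observe()["position"]
m=(X[...,2]>.042)&(X[...,2]<.058)&(np.hypot(X[...,0]-.505,X[...,1]-.22)<.075); q=X[m]
print(m.sum(),q.min(0),q.max(0))
E
```

```text
pos [0.5044 0.2192 0.1471] yaw_y 71.36 tilt 0.09 t 7.45 grip 0.0593
dp [-0.03  0.09 -0.29] turn 0.0011
{'c': (468.8, 232.0), 'w': 53.8, 'h': 17.2, 'yaw': 71.7, 'n': 459, 'zmed': np.float64(0.0501)}
459 [0.45252189 0.20419661 0.04228008] [0.48416788 0.25972328 0.05198463]
```

View pics/w4.png

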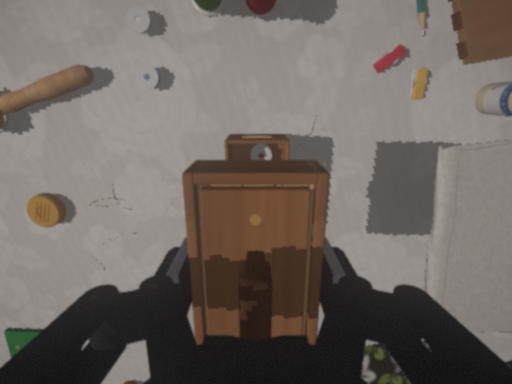

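The wrist view shows the tray held over the box, whose near end pokes out at (257,148). I'll compare the two in the tool frame.

```bash
python3 - <<'E'
from h import *
X=np.load("w4.npy");o=observe();R=o["tool_rot"];p=o["position"]
T=(X-p)@R*1000   # tool-frame mm
def ends(name,m,L):
    q=T[m]; xe=np.percentile(q[:,0],98); y0,y1=np.percentile(q[:,1],[1,99])
    (c,s,a)=cv2.minAreaRect(q[:,:2].astype(np.float32))
    print(name,"n",m.sum(),"end x",xe.round(1),"-> centre x",(xe-L/2).round(1),"y",y0.round(1),y1.round(1),"mid",((y0+y1)/2).round(1),"width",(y1-y0).round(1),"rect",np.round(c,1),np.round(s,1),round(a,1))
w=np.hypot(X[...,0]-.505,X[...,1]-.22)<.075
ends("box",w&(X[...,2]>.044)&(X[...,2]<.058),94)
ends("tray",(T[...,2]>-36)&(T[...,2]<-24)&(T[...,0]>30)&(T[...,0]<70)&(abs(T[...,1])<50),100)
ends("tray40",(T[...,2]>-36)&(T[...,2]<-24)&(T[...,0]>40)&(T[...,0]<70)&(abs(T[...,1])<50),100)
c=(X[...,2]>.005)
E
```

```text
box n 430 end x 46.4 -> centre x -0.6 y -25.9 27.4 mid 0.8 width 53.3 rect [37.9  0.8] [53.8 17.2] 89.7
tray n 6769 end x 49.6 -> centre x -0.4 y -29.7 28.6 mid -0.5 width 58.3 rect [40.  -0.5] [60.1 20. ] 90.0
tray40 n 3624 end x 49.7 -> centre x -0.3 y -29.6 28.5 mid -0.6 width 58.2 rect [45.  -0.6] [10.  60.1] 0.0
```

{"fn": "move_arm", "kwargs": {
  "jaw": [5.5,5.5,5.5,5.5,5.5,5.5,5.5,5.5],
  "dp": [
    [0,0.1,0.5],
    [0,0,1],
    [0,0,1.5],
    [0,0,1.8],
    [0,0,1.5],
    [0,0,1],
    [0,0,0.5],
    [0,0,0]
  ],
  "turn": [
    [0,0,0],
    [0,0,0],
    [0,0,0],
    [0,0,0],
    [0,0,0],
    [0,0,0],
    [0,0,0],
    [0,0,0]
  ]
}}

```text
time_s: 8.17
position: [0.5048, 0.2199, 0.0686]
tool_rot: [[-0.947, 0.321, -0.002], [0.321, 0.947, -0.0], [0.002, -0.001, -1.0]]
ft_force: [-0.9, 0.3, -3.3]
grip_width: 0.0586
gripper_force: 65.8
```

{"fn": "move_arm", "kwargs": {
  "jaw": [5.5,5.5,5.5,5.5,5.5,5.5,5.5,5.5],
  "dp": [
    [0,0,0.3],
    [0,0,0.3],
    [0,0,0.3],
    [0,0,0.2],
    [0,0,0.2],
    [0,0,0.1],
    [0,0,0],
    [0,0,0]
  ],
  "turn": [
    [0,0,0],
    [0,0,0],
    [0,0,0],
    [0,0,0],
    [0,0,0],
    [0,0,0],
    [0,0,0],
    [0,0,0]
  ]
}}

```text
time_s: 8.83
position: [0.5054, 0.22, 0.0559]
tool_rot: [[-0.947, 0.321, 0.0], [0.321, 0.947, 0.0], [-0.0, 0.0, -1.0]]
ft_force: [0.4, 0.3, -2.6]
grip_width: 0.0593
gripper_force: 65.8
```

{"fn": "move_arm", "kwargs": {
  "jaw": [5.5,5.5,5.5,5.5,5.5,5.5,5.5],
  "dp": [
    [0,0,0.15],
    [0,0,0.15],
    [0,0,0.15],
    [0,0,0.1],
    [0,0,0.1],
    [0,0,0],
    [0,0,0]
  ],
  "turn": [
    [0,0,0],
    [0,0,0],
    [0,0,0],
    [0,0,0],
    [0,0,0],
    [0,0,0],
    [0,0,0]
  ]
}}

```text
time_s: 9.42
position: [0.5053, 0.22, 0.0493]
tool_rot: [[-0.947, 0.321, -0.0], [0.321, 0.947, 0.0], [0.0, -0.0, -1.0]]
ft_force: [0.2, -0.2, -3.4]
grip_width: 0.059
gripper_force: 65.8
```

{"fn": "move_arm", "kwargs": {
  "jaw": [5.5,5.5,5.5,5.5],
  "dp": [
    [0,0,0.07],
    [0,0,0.05],
    [0,0,0],
    [0,0,0]
  ],
  "turn": [
    [0,0,0],
    [0,0,0],
    [0,0,0],
    [0,0,0]
  ]
}}

```text
time_s: 9.75
position: [0.5054, 0.22, 0.0483]
tool_rot: [[-0.947, 0.321, 0.0], [0.321, 0.947, -0.0], [-0.0, 0.0, -1.0]]
ft_force: [-0.5, -0.1, -2.2]
grip_width: 0.0588
gripper_force: 65.8
```

{"fn": "move_arm", "kwargs": {
  "jaw": [5.5,5.5,5.5],
  "dp": [
    [0,0,0.05],
    [0,0,0.05],
    [0,0,0]
  ],
  "turn": [
    [0,0,0],
    [0,0,0],
    [0,0,0]
  ]
}}

```text
time_s: 10.0
position: [0.5054, 0.22, 0.0482]
tool_rot: [[-0.947, 0.321, 0.001], [0.321, 0.947, 0.0], [-0.001, 0.0, -1.0]]
ft_force: [-3.6, -0.6, 8.4]
grip_width: 0.0591
gripper_force: 67.3
```

Seated, with a contact force showing at the expected height. Now letting go and lifting clear.

{"fn": "move_arm", "kwargs": {
  "jaw": [6.3,6.8,7.5,8.5,8.5,8.5,8.5,8.5],
  "dp": [
    [0,0,0],
    [0,0,0],
    [0,0,0],
    [0,0,0],
    [0,0,0],
    [0,0,0],
    [0,0,0],
    [0,0,0]
  ],
  "turn": [
    [0,0,0],
    [0,0,0],
    [0,0,0],
    [0,0,0],
    [0,0,0],
    [0,0,0],
    [0,0,0],
    [0,0,0]
  ]
}}

```text
time_s: 10.67
position: [0.5053, 0.22, 0.0471]
tool_rot: [[-0.947, 0.321, -0.0], [0.321, 0.947, -0.0], [0.0, -0.0, -1.0]]
ft_force: [0.3, 0.4, -0.8]
grip_width: 0.085
gripper_force: 0.0
```

{"fn": "move_arm", "kwargs": {
  "jaw": [8.5,8.5,8.5,8.5,8.5,8.5,8.5,8.5,8.5,8.5],
  "dp": [
    [0,0,-0.5],
    [0,0,-1],
    [0,0,-2],
    [0,0,-3],
    [0,0,-3],
    [0,0,-2.5],
    [-1,0,-1],
    [-2,0,0],
    [-2,0,0],
    [0,0,0]
  ],
  "turn": [
    [0,0,0],
    [0,0,0],
    [0,0,0],
    [0,0,0],
    [0,0,0],
    [0,0,0],
    [0,0,0],
    [0,0,0],
    [0,0,0],
    [0,0,0]
  ]
}}

```text
time_s: 11.5
position: [0.5552, 0.2027, 0.1782]
tool_rot: [[-0.947, 0.323, 0.003], [0.323, 0.947, -0.0], [-0.003, 0.001, -1.0]]
ft_force: [-0.9, -0.6, -1.3]
grip_width: 0.0848
gripper_force: 0.0
```

```bash
python3 - <<'E'
from h import *
for n in("wrist","scene","top"):
    im,X=cloud(n); save("a5"+n,im)
    print(n,"tray",rect(X,(.505,.22),.065,.068,.086),"knob",rect(X,(.505,.22),.03,.098,.115),"box sides",rect(X,(.505,.22),.07,.02,.045))
goto((.5054,.22,.17))
E
```

```text
wrist tray {'c': (505.9, 219.4), 'w': 99.4, 'h': 60.1, 'yaw': -18.8, 'n': 8127, 'zmed': np.float64(0.0783)} knob {'c': (505.9, 219.3), 'w': 35.4, 'h': 11.4, 'yaw': -19.2, 'n': 765, 'zmed': np.float64(0.1061)} box sides {'c': (0.0, 0.0), 'w': 0.0, 'h': 0.0, 'yaw': 0.0, 'n': 0, 'zmed': np.float64(nan)}
scene tray {'c': (503.5, 216.9), 'w': 99.5, 'h': 63.3, 'yaw': -18.5, 'n': 914, 'zmed': np.float64(0.0771)} knob {'c': (503.4, 216.8), 'w': 34.5, 'h': 13.9, 'yaw': -16.4, 'n': 100, 'zmed': np.float64(0.1041)} box sides {'c': (486.3, 202.0), 'w': 107.0, 'h': 47.9, 'yaw': -47.1, 'n': 363, 'zmed': np.float64(0.0325)}
top tray {'c': (493.6, 222.4), 'w': 97.2, 'h': 37.8, 'yaw': -53.9, 'n': 121, 'zmed': np.float64(0.0764)} knob {'c': (0.0, 0.0), 'w': 0.0, 'h': 0.0, 'yaw': 0.0, 'n': 0, 'zmed': np.float64(nan)} box sides {'c': (498.0, 196.7), 'w': 56.7, 'h': 0.9, 'yaw': -18.7, 'n': 22, 'zmed': np.float64(0.0272)}
pos [0.5521 0.204  0.1775] yaw_y 71.27 tilt 0.02 t 11.65 grip 0.0853
dp [4.94 0.01 0.75] turn None
  return _methods._mean(a, axis=axis, dtype=dtype,
  ret = ret.dtype.type(ret / rcount)
```

View pics/a5wrist.png

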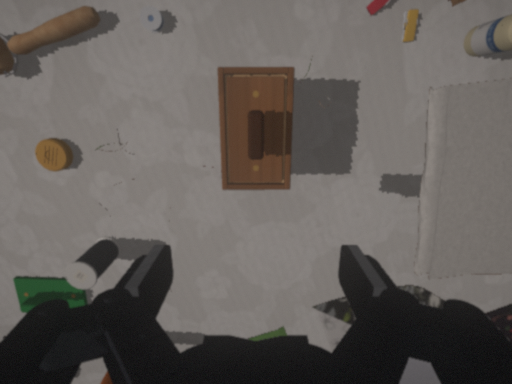

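The wrist view shows the tray seated at (256,128), square on the box with the knob in the middle. Its rim is at z 78 mm, so it is fully home. Now going for the knob.

{"fn": "move_arm", "kwargs": {
  "jaw": [4,4,4,4,4,4,4,4,4,4,4],
  "dp": [
    [1.5,0,0],
    [2,0,0],
    [1.4,0,0],
    [0,0,1],
    [0,0,2],
    [0,0,2.5],
    [0,0,2],
    [0,0,1.2],
    [0,0,0.5],
    [0,0,0],
    [0,0,0]
  ],
  "turn": [
    [0,0,0],
    [0,0,0],
    [0,0,0],
    [0,0,0],
    [0,0,0],
    [0,0,0],
    [0,0,0],
    [0,0,0],
    [0,0,0],
    [0,0,0],
    [0,0,0]
  ]
}}

```text
time_s: 12.57
position: [0.5065, 0.2198, 0.0855]
tool_rot: [[-0.947, 0.321, 0.001], [0.321, 0.947, 0.0], [-0.0, 0.0, -1.0]]
ft_force: [-0.1, -1.2, -0.1]
grip_width: 0.0398
gripper_force: 0.0
```

{"fn": "move_arm", "kwargs": {
  "jaw": [3,2,1.4,0.8,0.8,0.8,0.8,0.8,0.8,0.8],
  "dp": [
    [0,0,0.2],
    [0,0,0],
    [0,0,0],
    [0,0,0],
    [0,0,0],
    [0,0,0],
    [0,0,0],
    [0,0,0],
    [0,0,0],
    [0,0,0]
  ],
  "turn": [
    [0,0,0],
    [0,0,0],
    [0,0,0],
    [0,0,0],
    [0,0,0],
    [0,0,0],
    [0,0,0],
    [0,0,0],
    [0,0,0],
    [0,0,0]
  ],
  "force": 35
}}

```text
time_s: 13.4
position: [0.5065, 0.2197, 0.0837]
tool_rot: [[-0.947, 0.321, 0.001], [0.321, 0.947, 0.0], [-0.001, 0.0, -1.0]]
ft_force: [-0.8, -0.8, 6.0]
grip_width: 0.0111
gripper_force: 36.6
```

{"fn": "move_arm", "kwargs": {
  "jaw": [0.8,0.8,0.8,0.8,0.8,0.8,0.8,0.8,0.8,0.8,0.8,0.8],
  "dp": [
    [0,0,-0.2],
    [0,0,-0.3],
    [0,0,-0.5],
    [0,0,-1],
    [0,0,-1.5],
    [0,0,-2],
    [0,0,-2.5],
    [0,0,-2.5],
    [0,0,-2],
    [0,0,-1.2],
    [0,0,-0.6],
    [0,0,0]
  ],
  "turn": [
    [0,0,0],
    [0,0,0],
    [0,0,0],
    [0,0,0],
    [0,0,0],
    [0,0,0],
    [0,0,0],
    [0,0,0],
    [0,0,0],
    [0,0,0],
    [0,0,0],
    [0,0,0]
  ]
}}

```text
time_s: 14.4
position: [0.5065, 0.2198, 0.2278]
tool_rot: [[-0.947, 0.321, 0.003], [0.321, 0.947, 0.001], [-0.002, 0.001, -1.0]]
ft_force: [0.8, 0.4, -1.2]
grip_width: 0.0111
gripper_force: 35.8
```

{"fn": "move_arm", "kwargs": {
  "jaw": [0.8,0.8,0.8,0.8,0.8],
  "dp": [
    [0,0,-0.3],
    [0,0,-0.3],
    [0,0,0],
    [0,0,0],
    [0,0,0]
  ],
  "turn": [
    [0,0,0],
    [0,0,0],
    [0,0,0],
    [0,0,0],
    [0,0,0]
  ]
}}

```text
time_s: 14.82
position: [0.5061, 0.2196, 0.2316]
tool_rot: [[-0.947, 0.321, -0.001], [0.321, 0.947, -0.0], [0.001, -0.0, -1.0]]
ft_force: [-0.2, -0.3, -0.6]
grip_width: 0.0113
gripper_force: 35.8
```

```bash
python3 - <<'E'
from h import *
for n in("scene","top"):
    im,X=cloud(n); save("b6"+n,im)
    print(n,"tray",rect(X,(.505,.22),.065,.066,.086),"cover",rect(X,(.505,.22),.065,.195,.225))
save("b6c",cv2.resize(cv2.imread("pics/b6scene.png")[60:240,80:280,::-1],None,fx=3,fy=3))
goto((.5054,.22,.22))
E
```

```text
scene tray {'c': (503.8, 217.2), 'w': 100.0, 'h': 63.4, 'yaw': -18.7, 'n': 693, 'zmed': np.float64(0.0733)} cover {'c': (503.4, 216.7), 'w': 85.8, 'h': 47.6, 'yaw': -18.4, 'n': 275, 'zmed': np.float64(0.2243)}
top tray {'c': (508.1, 221.4), 'w': 99.8, 'h': 60.3, 'yaw': -18.4, 'n': 392, 'zmed': np.float64(0.0739)} cover {'c': (515.6, 199.3), 'w': 79.2, 'h': 30.8, 'yaw': 8.6, 'n': 111, 'zmed': np.float64(0.2239)}
pos [0.5062 0.2196 0.2318] yaw_y 71.27 tilt 0.04 t 14.9167 grip 0.0109
dp [0.08 0.01 1.18] turn None
```

View pics/b6c.png

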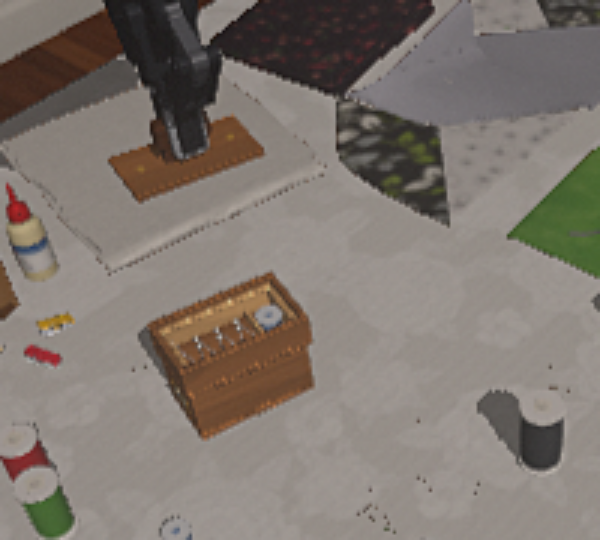

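The cover is held level at (185,155). The tray with its pins sits home on the box at (235,350). Handing in.

```bash
python3 -c "
from rig import ticket; print(ticket.close_job())"
```

```text
the job is handed in; nothing more can be done
None
```

The tray sits fully home on the box and is let go, the cover is held level by its knob about 15 cm above its place, and the job was handed in at about 15 s; the judge's verdict was not shown.

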